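# Set the grip trainer's dial and tighten its lock ring

### The job

On the grip trainer, turn the black knob clockwise until its pointer lines up with the red marker on the dial (do not shift the marker) and let go of it; then push the blue tab of the lock ring under the dial clockwise, seen from above, until the ring has run up to its stop and is tight: once it bites, press on to about 16 N at the tab and never beyond 19 N. Leave the setting as you made it and the other things on the shelf where they are.

Things in the scene. Friction and masses are not known exactly. Their poses are not given: they have to be found in the camera images.
- trainer: Grey steel grip trainer, fixed. Origin on the vertical dial axis, at the shelf's surface; z up. Base plate 120 mm (x), 30 mm high, from 65 mm on the +y side of the axis to 220 mm on the -y side. Towards -y, over 40 mm from the axis, a spring barrel and two rubber grip bars, up to 68 mm high. On the axis: lock ring, above it white dial (radius 46 mm), on it the black knob, top at 100 mm.
- dial_center (a point): Centre of the white dial's upper face, on the axis of knob and lock ring, 64 mm above the shelf.
- knob_grip (a point): On the axis, 94 mm above the shelf, in the knob's bar grip: black, 44 mm long along this frame's x axis (which points as the pointer does), 14 mm wide, 68 to 100 mm above the shelf; pinch it across its width from above. The knob takes 0.06 N m to turn, stays where it is left, and has 0.5 to 1.5 rad to go, clockwise seen from above.
- pointer_tip (a point): Tip of the knob's pointer, a narrow black nose over the white dial at one end of the bar (a white line on the bar's top runs from the axis to the same end), 36 mm from the axis, 67 mm above the shelf.
- marker_tip (a point): Inner end of the small red marker (12 x 5 x 5 mm, 64 to 69 mm above the shelf) on the dial's rim, 36 mm from the axis. Pointer tip and marker tip coincide when the dial is set. The marker slides round the rim if it is pushed.
- ring: Aluminium lock ring below the dial, outer radius 54 mm, 40 to 56 mm above the shelf; origin on the axis at the shelf. Clockwise tightens. Free, it takes 1 N at the tab. After 0.9 to 1.4 rad from the start (nothing shows where) it bites: resistance 73 mm from the axis jumps to 8 N, then rises 2.2 N per 0.01 rad (3 N per mm). Tight from 12.6 N, overtight above 21 N; let go, it stays tight.
- tab_mid (a point): Middle of the upright part of the ring's blue tab, 73 mm from the axis, 67 mm above the shelf; x points outwards. The upright is a plate 10 mm thick (tangentially), 60 to 86 mm from the axis, 40 to 82 mm above the shelf, on an arm of the same thickness. Push its flat face with closed fingertips about 50 mm above the shelf; beside it nothing of the trainer is higher than 30 mm.
- clamp (a joint): Wind-up of the clamp washer inside the lock ring, rad: 0 while the ring is slack, growing by the angle the ring is turned after it bites (0.02 = just tight, 0.06 = overtightened; let go, it springs back to at most 0.0375). Not visible, and its reading is noisy by about 0.01 rad: go by the force.
- kettlebell: Black kettlebell, 132 mm wide, 185 mm high, 4 kg; origin under its centre.
- stopwatch_case: Yellow plastic stopwatch case, 75 x 75 x 26 mm, lying near the trainer; origin under its centre.
- carabiner: Steel carabiner, 95 x 61 x 9 mm, lying near the trainer; origin at its middle on the shelf.
- grip_ball_center (a point): Centre of the green silicone grip ball, radius 32 mm, resting in a wooden ring dish.
- key_hook: Chrome key hook on a fixed stand, 200 mm high; origin under its foot.
- water_bottle: Blue plastic bottle, 68 mm across, 190 mm high; origin under its centre.
- chalk_tin: Metal chalk tin, 80 mm across, 70 mm high; origin under its centre.

How it is judged:
By the outcome, as a careful person would: the job done as asked, in the order asked, and still so for the second after the job is handed in, with the robot touching nothing.
It also fails if it takes over 72 s, if anything falls off the work surface, if the arm or the gripper's body presses on something with over 40 N, if the wrist force passes 120 N, or if a joint passes its speed limit or range.

### The arm

A 7-joint arm with a two-finger parallel gripper is mounted at the origin on the work surface. World frame = base frame: x ahead of the robot, y to its left, z up, the work surface at z = 0. Lengths are in m, angles in rad, forces in N, time in s.
With the tool pointing down it reaches from about 0.4 to 0.85 m from the base axis. Payload 4.5 kg.
Tool frame: the origin (TCP) lies midway between the tips of the shut fingers; the grasp point (between the pads) lies 19 mm behind it; z points along the fingers, y is the line along which they close (so a half turn about z gives the same grasp; the last joint's range is limited). The gripper opens to 88 mm and grips with 3 to 60 N. Pads are 18 mm wide; open, the fingers measure 123 mm over their backs; the gripper's body (75 mm by 187 mm) begins 45 mm behind the grasp point.
Start: joints at [-1.212, 0.689, -0.195, 1.565, 0.157, 0.902, -0.215], TCP at [0.199, 0.592, 0.219] pointing down, gripper open.
Joint ranges: [-3.01, 3.01], [-0.46, 2.08], [-1.47, 1.51], [0.13, 2.56], [-1, 4.14], [0.04, 2.09], [-2.66, 2.66]. Speed limits (rad/s): [2.57, 2.57, 3.14, 3.14, 3.14, 3.14, 3.14].

### API

Orientations are given as a unit quaternion [x, y, z, w].
In Python, from plant import r, eyes, finish_job gives the robot as it stands. The module is installed in compiled form; this text tells all that it offers.
- The arm moves only by the tool move_arm, never from a script. Its argument "motion" is a list of rows, each a list of 7 numbers: the shift along the tool's x, y, z in mm, then the turn, a rotation vector about the tool's x, y, z in degrees, then the closure, from 0 (fully open) to 1 (shut). A call has 1 to 5 rows; each row is the pose to reach, as a shift and turn from the pose commanded when the call began, along the tool's axes at that moment; what a row does not reach only later rows make up. A row lasts 1/8 s, in which the tool goes at most 62.5 mm and 10.7 degrees, less where a joint would pass 70% of its speed; a pose out of reach is approached as far as the arm can. A call with a gripper value outside its range is refused whole. The fingers move at their own pace and stop on an object; "newtons" is the grip in N (left out, the last holds). Time passes only in rows, so rows that repeat a pose let the fingers close. It gives the time, the measured TCP pose, the force, the opening and the grip force at its end, in the units of the state.
- r.get_state(): the state, without advancing time (a new reading comes with each control period).
- eyes.snapshot(name): name is "scene" or "top" or "wrist"; returns a dict with "frame" (480x640x3 uint8, red, green, blue), "z_map" (480x640 float32, m along the optical axis (not along the pixel's ray), 0 where there is no reading), "intrinsics" (3x3 intrinsics, pixels), "world_to_cam" (4x4, takes a point from world to camera coordinates). Camera axes: x right, y down, z forward; pixel columns grow to the right and rows downward; lengths in m; the calibration is good to about 2 mm. A picture is of the moment at which its call begins.
- finish_job(): hands the job in; it is judged then, once.
The state is a dict: "clock": time; "q": joint angles; "qd": joint speeds; "joint_torque": joint torques, N m; "tool_pos": TCP position; "eef_rot": TCP orientation; "contact_force": force on the tool from outside, world axes, zero at the start; "moment": the same for the moment, N m; "opening": opening from 0.0 (shut) to 1.0 (fully open); "finger_force": force on a finger pad.
Only numpy, scipy, OpenCV 4.12 (cv2) and the standard library are available. Lean on these libraries where they do the work, as an engineer would, in place of code of your own. Each camera call takes 0.05 s, during which the arm holds its last target. There are 200 camera calls.

## Working session

There is one attempt and no reset: what is moved stays moved. The work goes in short steps, Python scripts to look and compute and a tool call to move; the robot and the scene stay as the last step left them, time stands still between calls to the robot, and variables do not carry over. Pictures are saved under pics/ and viewed, at most 10 in all, crops included, and the job is handed in when it is done.

Besides the shell and the picture viewer there is one more tool, called after "Request:" as name([rows], argument=value, ...), one row to a line, values as JSON. move_arm: Moves the arm, as the interface text tells. Its arguments: {"type":"object","properties":{"motion":{"type":"array","items":{"type":"array","items":{"type":"number"}}},"newtons":{"type":"number"}},"required":["motion"]}

```bash
mkdir -p pics
cat > h.py <<'E'
import numpy as np, cv2
from plant import r, eyes
def snap(n):
    s=eyes.snapshot(n); np.savez('%s.npz'%n,**s); return s
def px2w(s,u,v,z=None):
    K=s['intrinsics'];T=np.linalg.inv(s['world_to_cam']);d=np.linalg.inv(K)@[u,v,1]
    if z is None: return (T@np.r_[d*s['z_map'][int(v),int(u)],1])[:3]
    D=T[:3,:3]@d;o=T[:3,3];return o+D*(z-o[2])/D[2]
def w2px(s,p):
    c=s['world_to_cam']@np.r_[p,1];q=s['intrinsics']@c[:3];return q[:2]/q[2]
E
python3 - <<'E'
from h import *
a=snap('top');b=snap('scene')
cv2.imwrite('pics/top.png',a['frame'][...,::-1]);cv2.imwrite('pics/scene.png',b['frame'][...,::-1])
st=r.get_state();print({k:np.round(v,3) for k,v in st.items()})
for s in(a,b):print(np.linalg.inv(s['world_to_cam'])[:3].round(3),s['intrinsics'][0,0])
E
```

```text
{'clock': np.float64(0.1), 'q': array([-1.212,  0.69 , -0.195,  1.566,  0.157,  0.903, -0.215]), 'qd': array([ 0.002, -0.003, -0.001, -0.004, -0.001, -0.   ,  0.   ]), 'joint_torque': array([-2.0000e-03, -5.2850e+01, -1.2710e+00, -1.5384e+01, -5.3000e-02,
        2.0000e-03,  0.0000e+00]), 'tool_pos': array([0.199, 0.592, 0.218]), 'eef_rot': array([ 0.162,  0.987, -0.001, -0.   ]), 'contact_force': array([-0.621,  0.389, -0.686]), 'moment': array([ 0.004,  0.038, -0.054]), 'finger_force': np.float64(0.0), 'opening': np.float64(1.001)}
[[-0.022 -0.989  0.149  0.373]
 [-1.     0.019 -0.021 -0.065]
 [ 0.018 -0.149 -0.989  1.49 ]] 570.5620604371012
[[ 0.736  0.551 -0.393  1.05 ]
 [ 0.677 -0.6    0.427 -0.586]
 [-0.    -0.581 -0.814  1.071]] 491.19992264155576
```

View pics/top.png

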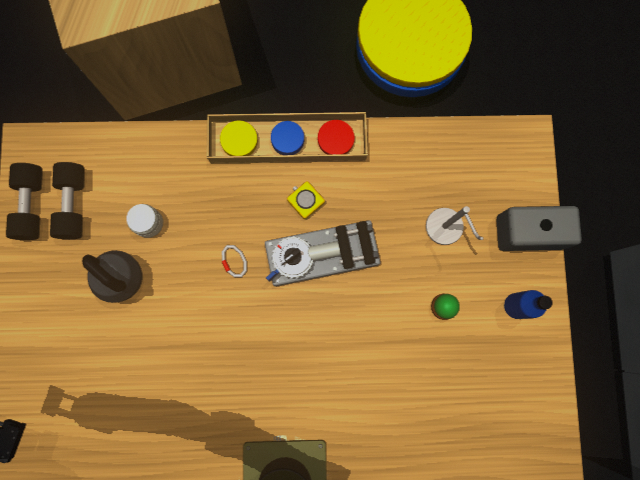

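View pics/scene.png

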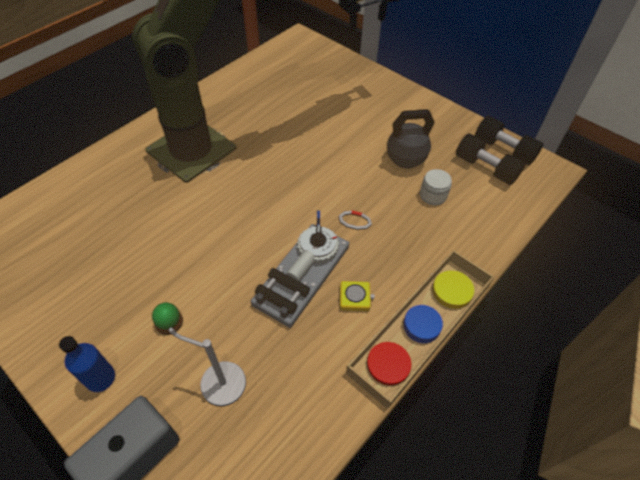

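The top view shows the dial near (292,257), the blue tab near (272,274) and the red marker near (280,248). The scene view shows the dial at (318,241). Next I'll enlarge both.

Run:
```python
from h import *
a=np.load('top.npz');b=np.load('scene.npz')
A=cv2.resize(a['frame'][222:292,255:345],None,fx=8,fy=8,interpolation=cv2.INTER_CUBIC)
B=cv2.resize(b['frame'][200:270,275:365],None,fx=8,fy=8,interpolation=cv2.INTER_CUBIC)
cv2.imwrite('pics/cropA.png',A[...,::-1]);cv2.imwrite('pics/cropB.png',B[...,::-1])
print(px2w(a,292,257,.064),px2w(b,318,241,.064),px2w(a,292,257))
```

```text
[ 0.55727645 -0.02794077  0.064     ] [ 0.56356404 -0.03088275  0.064     ] [ 0.55350245 -0.02869141  0.09319454]
```

View pics/cropA.png

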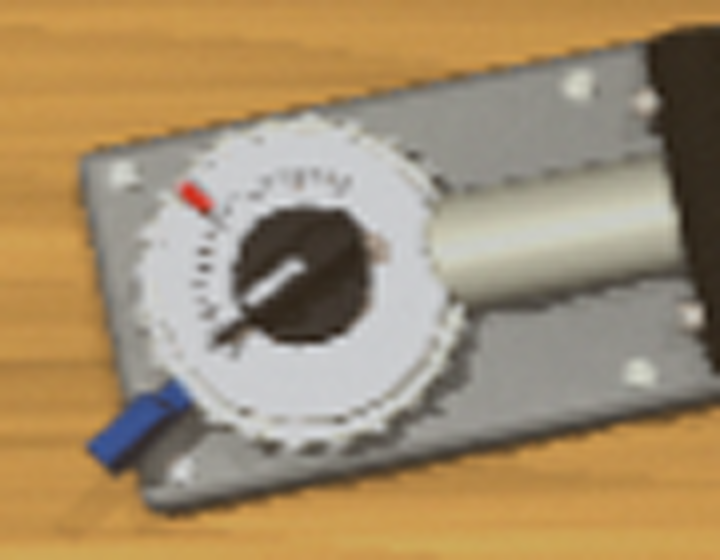

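The top crop shows the knob centre near crop (300,268), the pointer tip near (218,342), the inner end of the marker near (207,208) and the tab near (125,440). The pointer is at about 133°, the marker at about 56° and the tab at about 134° in world yaw. I'll move over the trainer to get a close look.

Request:
move_arm([
  [-45, -39, -16, 0, 0, 0, 0],
  [-90, -78, -32, 0, 0, 0, 0],
  [-135, -117, -48, 0, 0, 0, 0],
  [-180, -156, -64, 0, 0, 0, 0],
  [-225, -195, -80, 0, 0, 0, 0],
])

```text
clock: 0.72
tool_pos: [0.3512, 0.3338, 0.2988]
eef_rot: [0.162, 0.987, -0.0, -0.0]
contact_force: [2.2, 1.0, 0.4]
opening: 0.997
finger_force: 0.0
```

Request:
move_arm([
  [-45, -39, 0, 0, 0, 0, 0],
  [-90, -78, 0, 0, 0, 0, 0],
  [-135, -117, 0, 0, 0, 0, 0],
  [-180, -156, 0, 0, 0, 0, 0],
  [-225, -195, 0, 0, 0, 0, 0],
])

```text
clock: 1.35
tool_pos: [0.502, 0.0774, 0.2984]
eef_rot: [0.162, 0.987, 0.0, -0.0]
contact_force: [0.3, 0.7, 0.8]
opening: 1.005
finger_force: 0.0
```

Request:
move_arm([
  [-45, -39, 0, 0, 0, 7, 0],
  [-89, -84, 0, 0, 0, 14, 0],
  [-89, -84, 0, 0, 0, 21, 0],
  [-89, -84, 0, 0, 0, 28, 0],
  [-89, -84, 0, 0, 0, 28, 0],
])

```text
clock: 1.98
tool_pos: [0.5587, -0.0289, 0.2981]
eef_rot: [0.395, 0.919, -0.0, -0.0]
contact_force: [-0.2, 0.0, 0.5]
opening: 0.997
finger_force: 0.0
```

Run:
```python
from h import *
a=snap('wrist');cv2.imwrite('pics/w1.png',a['frame'][...,::-1])
st=r.get_state();print({k:np.round(st[k],3) for k in('clock','q','tool_pos','eef_rot','contact_force')})
print(np.linalg.inv(a['world_to_cam'])[:3].round(3),a['intrinsics'][0,0])
```

```text
{'clock': np.float64(2.025), 'q': array([-0.004,  0.507, -0.045,  1.664,  0.026,  0.972,  0.702]), 'tool_pos': array([ 0.559, -0.029,  0.298]), 'eef_rot': array([ 0.394,  0.919, -0.   , -0.   ]), 'contact_force': array([-0.819,  0.339,  0.11 ])}
[[ 0.726  0.661  0.188  0.509]
 [ 0.687 -0.699 -0.199  0.023]
 [-0.     0.273 -0.962  0.464]] 370.44862578268146
```

View pics/w1.png

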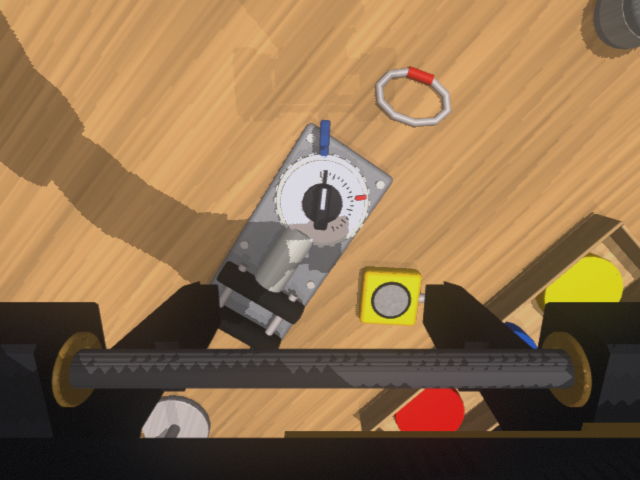

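The wrist view shows the dial centred near (322,197), the pointer tip near (325,172), the marker near (357,198) and the tab at (325,132). I'll enlarge it.

Run:
```python
from h import *
a=np.load('wrist.npz')
A=cv2.resize(a['frame'][112:252,262:402],None,fx=4.2,fy=4.2,interpolation=cv2.INTER_CUBIC)
cv2.imwrite('pics/w1c.png',A[...,::-1])
# depth-based dial: points with z in 61..67mm near
v,u=np.mgrid[110:260,260:400];u=u.ravel();v=v.ravel()
P=np.array([px2w(a,x,y) for x,y in zip(u,v)])
rgb=a['frame'][v,u].astype(int)
m=(abs(P[:,2]-.064)<.0025)
for nm,mm in(('dial',m),('ring',abs(P[:,2]-.056)<.002),('knobtop',abs(P[:,2]-.1)<.003)):
    Q=P[mm]
    if len(Q)<10: print(nm,len(Q));continue
    c,R=cv2.minEnclosingCircle((Q[:,:2]*1000).astype(np.float32));print(nm,len(Q),c,R,np.median(Q,0))
print('blue')
B=P[(rgb[:,2]>rgb[:,0]+40)&(P[:,2]>.07)];print(len(B),B.mean(0),B.min(0),B.max(0),cv2.minAreaRect((B[:,:2]*1000).astype(np.float32)))
Rd=P[(rgb[:,0]>rgb[:,1]+80)&(rgb[:,0]>rgb[:,2]+80)&(P[:,2]>.055)];print('red',len(Rd),Rd.mean(0),cv2.minAreaRect((Rd[:,:2]*1000).astype(np.float32)))
```

```text
dial 4353 (559.0391235351562, -50.40208053588867) 67.0625991821289 [ 0.55948436 -0.03190625  0.06345114]
ring 1273 (554.2786254882812, -49.08675765991211) 73.98081970214844 [ 0.54376635 -0.01475236  0.05525633]
knobtop 562 (558.7412719726562, -28.52519989013672) 21.89280128479004 [ 0.55848217 -0.02805663  0.09917325]
blue
217 [0.51102495 0.0252119  0.08822378] [0.50109816 0.01439024 0.07849101] [0.5212621  0.03652272 0.46364962] ((510.83013916015625, 25.148212432861328), (8.032715797424316, 23.939422607421875), 43.3903694152832)
red 43 [0.58476426 0.00443933 0.06825043] ((584.8727416992188, 4.265633583068848), (10.182934761047363, 4.470057487487793), 50.65185546875)
```

View pics/w1c.png

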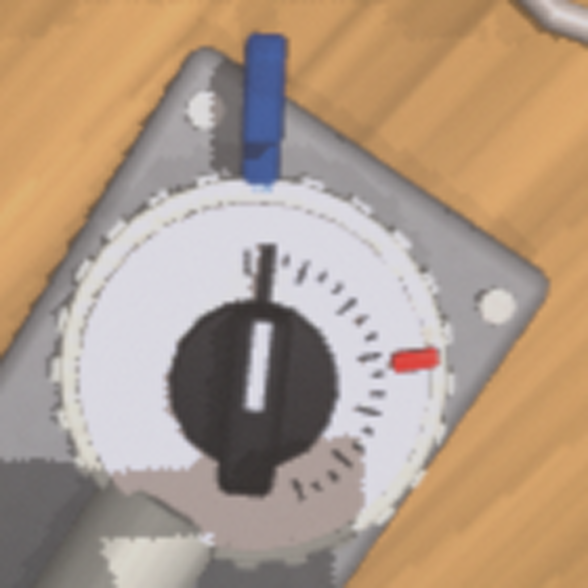

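The crop shows the white line from (262,322) to (253,410), the pointer tip at (267,247), the inner end of the marker at (391,362) and the tab at (265,90).

```bash
cat >> h.py <<'E'
def bar(s,zc=.1):
    z=s['z_map'];T=np.linalg.inv(s['world_to_cam']);K=s['intrinsics']
    v,u=np.mgrid[0:480,0:640];d=np.stack([(u-K[0,2])/K[0,0]*z,(v-K[1,2])/K[1,1]*z,z],-1)
    return d@T[:3,:3].T+T[:3,3]
E
python3 - <<'E'
from h import *
a=np.load('wrist.npz');c=np.array([.5587,-.0285])
f=lambda x,y,z:px2w(a,262+x/4.2-.4,112+y/4.2-.4,z)[:2]
def pr(n,p):
    d=p-c;print(n,p.round(4),np.hypot(*d).round(4),np.degrees(np.arctan2(d[1],d[0])).round(1))
pr('ptip',f(267,247,.067));pr('mtip',f(391,362,.067));pr('line end',f(262,322,.1));pr('line in',f(253,410,.1))
P=bar(a);m=(abs(P[...,2]-.1)<.006)&(np.hypot(P[...,0]-c[0],P[...,1]-c[1])<.03)
Q=P[m][:,:2]*1000;print(cv2.minAreaRect(Q.astype(np.float32)))
w,V=np.linalg.eigh(np.cov(Q.T));print(np.degrees(np.arctan2(V[1,1],V[0,1])))
st=r.get_state();q=st['eef_rot'];from scipy.spatial.transform import Rotation as R;print(R.from_quat(q).as_matrix().round(3))
E
```

```text
ptip [ 0.5375 -0.0011] 0.0347 127.7
mtip [ 5.807e-01 -3.000e-04] 0.0358 52.0
line end [ 0.5463 -0.0124] 0.0203 127.7
line in [ 0.5591 -0.029 ] 0.0007 -52.8
((558.9856567382812, -28.681381225585938), (13.929980278015137, 44.0075569152832), 37.18309783935547)
127.10230785778745
[[-0.689  0.725 -0.001]
 [ 0.725  0.689 -0.   ]
 [ 0.    -0.001 -1.   ]]
```

Request:
move_arm([
  [0, 0, 55, 0, 0, 3, 0.3],
  [0, 0, 110, 0, 0, 6, 0.5],
  [0, 0, 165, 0, 0, 6, 0.5],
  [0, 0, 205, 0, 0, 6, 0.5],
  [0, 0, 223, 0, 0, 6, 0.5],
], newtons=25)

```text
clock: 2.65
tool_pos: [0.5574, -0.0284, 0.073]
eef_rot: [0.442, 0.897, -0.001, -0.002]
contact_force: [-0.3, -0.7, 0.1]
opening: 0.499
finger_force: 0.0
```

Request:
move_arm([
  [0, 0, 0, 0, 0, 0, 0.7],
  [0, 0, 0, 0, 0, 0, 1],
  [0, 0, 0, 0, 0, 0, 1],
  [0, 0, 0, 0, 0, 0, 1],
  [0, 0, 0, 0, 0, 0, 1],
])

```text
clock: 3.28
tool_pos: [0.5596, -0.029, 0.0765]
eef_rot: [0.443, 0.896, 0.0, 0.001]
contact_force: [-1.5, -0.1, 6.7]
opening: 0.15
finger_force: 25.0
```

Run:
```python
from h import *
st=r.get_state();print({k:np.round(st[k],3) for k in('clock','q','tool_pos','eef_rot','contact_force','moment','opening','finger_force')});e=st['eef_rot'];print(2*np.degrees(np.arctan2(e[1],e[0])))
```

```text
{'clock': np.float64(3.275), 'q': array([-0.021,  0.813, -0.016,  1.882,  0.028,  0.445,  0.595]), 'tool_pos': array([ 0.56 , -0.029,  0.077]), 'eef_rot': array([0.443, 0.896, 0.   , 0.001]), 'contact_force': array([-1.522, -0.127,  6.731]), 'moment': array([-0.111,  0.251,  0.014]), 'opening': np.float64(0.15), 'finger_force': np.float64(25.001)}
127.38398948792741
```

Request:
move_arm([
  [0, 0, 0, 0, 0, 8, 1],
  [0, 0, 0, 0, 0, 16, 1],
  [0, 0, 0, 0, 0, 24, 1],
  [0, 0, 0, 0, 0, 32, 1],
  [0, 0, 0, 0, 0, 40, 1],
])

```text
clock: 3.9
tool_pos: [0.5602, -0.0288, 0.0766]
eef_rot: [0.724, 0.689, 0.001, 0.001]
contact_force: [-0.8, 0.0, 5.2]
opening: 0.152
finger_force: 25.0
```

Request:
move_arm([
  [0, 0, 0, 0, 0, 8, 1],
  [0, 0, 0, 0, 0, 16, 1],
  [0, 0, 0, 0, 0, 24, 1],
  [0, 0, 0, 0, 0, 30, 1],
  [0, 0, 0, 0, 0, 33, 1],
])

```text
clock: 4.53
tool_pos: [0.5606, -0.0291, 0.0766]
eef_rot: [0.89, 0.456, 0.002, 0.001]
contact_force: [0.9, -0.6, 5.9]
opening: 0.149
finger_force: 25.0
```

Request:
move_arm([
  [0, 0, 0, 0, 0, 1, 1],
  [0, 0, 0, 0, 0, 2, 1],
  [0, 0, 0, 0, 0, 2, 1],
])

```text
clock: 4.9
tool_pos: [0.5606, -0.0291, 0.0766]
eef_rot: [0.897, 0.442, 0.002, 0.001]
contact_force: [1.1, -0.1, 5.4]
opening: 0.147
finger_force: 25.0
```

Run:
```python
from h import *
a=snap('top');cv2.imwrite('pics/t2.png',a['frame'][...,::-1])
st=r.get_state();print({k:np.round(st[k],3) for k in('clock','q','tool_pos','eef_rot','contact_force','moment','opening','finger_force')});e=st['eef_rot'];print(2*np.degrees(np.arctan2(e[1],e[0])))
```

```text
{'clock': np.float64(4.95), 'q': array([-0.202,  0.841,  0.297,  1.891, -0.493,  0.478, -0.212]), 'tool_pos': array([ 0.561, -0.029,  0.077]), 'eef_rot': array([0.897, 0.442, 0.002, 0.001]), 'contact_force': array([0.11 , 0.096, 5.984]), 'moment': array([-0.135,  0.012,  0.079]), 'opening': np.float64(0.152), 'finger_force': np.float64(25.014)}
52.41541536435701
```

Request:
move_arm([
  [0, 0, 0, 0, 0, 0, 0.7],
  [0, 0, 0, 0, 0, 0, 0.5],
  [0, 0, 0, 0, 0, 0, 0.5],
])

```text
clock: 5.32
tool_pos: [0.5587, -0.0287, 0.0753]
eef_rot: [0.897, 0.442, -0.0, -0.0]
contact_force: [-0.2, 0.2, -0.2]
opening: 0.468
finger_force: 0.0
```

Request:
move_arm([
  [0, 0, -30, 0, 0, 0, 0.5],
  [0, 0, -80, 0, 0, 0, 0.5],
  [0, 0, -130, 0, 0, 0, 0.5],
  [0, 0, -180, 0, 0, 0, 0.5],
  [0, 0, -180, 0, 0, 0, 0.5],
])

```text
clock: 5.95
tool_pos: [0.5613, -0.0295, 0.2591]
eef_rot: [0.897, 0.441, 0.003, 0.002]
contact_force: [0.4, -1.0, -0.5]
opening: 0.501
finger_force: 0.0
```

Run:
```python
from h import *
a=snap('wrist');c=np.array([.5588,-.0286])
p=w2px(a,np.r_[c,.064]);print(p)
st=r.get_state();print({k:np.round(st[k],3) for k in('clock','q','tool_pos','eef_rot','contact_force')})
x,y=int(p[0])-55,int(p[1])-75
A=cv2.resize(a['frame'][max(y,0):y+130,x:x+130],None,fx=4.5,fy=4.5,interpolation=cv2.INTER_CUBIC)
cv2.imwrite('pics/w2c.png',A[...,::-1]);print(x,y)
P=bar(a);m=(abs(P[...,2]-.1)<.006)&(np.hypot(P[...,0]-c[0],P[...,1]-c[1])<.03)
Q=P[m][:,:2]*1000;print(cv2.minAreaRect(Q.astype(np.float32)))
w,V=np.linalg.eigh(np.cov(Q.T));print(np.degrees(np.arctan2(V[1,1],V[0,1])))
g=a['frame'].astype(int);m=(g[...,0]>g[...,1]+80)&(g[...,0]>g[...,2]+80)&(np.hypot(P[...,0]-c[0],P[...,1]-c[1])<.055)&(P[...,2]>.05)
d=P[m].mean(0)[:2]-c;print('marker',d,np.hypot(*d),np.degrees(np.arctan2(d[1],d[0])))
```

```text
[318.82852416 210.00424492]
{'clock': np.float64(6.0), 'q': array([-0.318,  0.597,  0.488,  1.741, -0.348,  0.888, -0.336]), 'tool_pos': array([ 0.56 , -0.029,  0.257]), 'eef_rot': array([0.897, 0.442, 0.001, 0.001]), 'contact_force': array([ 0.617, -0.105, -0.44 ])}
263 135
((559.5030517578125, -28.83332061767578), (43.55769348144531, 13.802690505981445), 51.97062683105469)
52.28764068552604
marker [0.0258473  0.03304222] 0.04195082469124163 51.965680439530374
```

View pics/w2c.png

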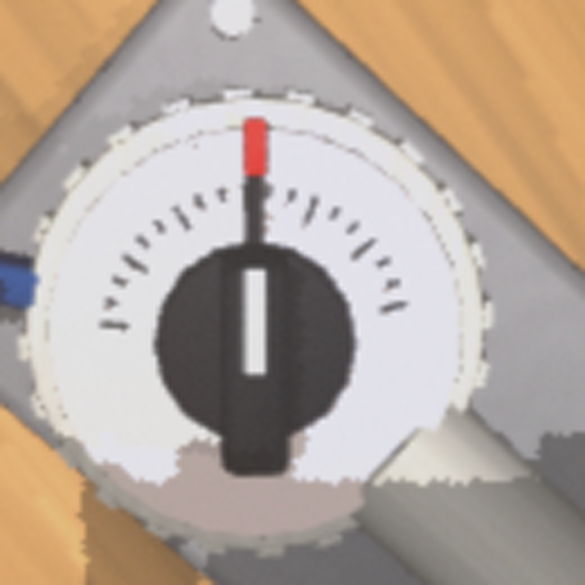

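The pointer line and the marker coincide (x≈254 against 256; 52.3° against 52.0°), and the marker hasn't moved. Next is the tab: shut the fingers and place them on its anticlockwise side.

Request:
move_arm([
  [-4, -16, 0, 0, 0, -10, 1],
  [-8, -32, 0, 0, 0, -20, 1],
  [-12, -48, 0, 0, 0, -30, 1],
  [-16, -63, 0, 0, 0, -40, 1],
  [-20, -78, 0, 0, 0, -50, 1],
], newtons=60)

```text
clock: 6.62
tool_pos: [0.4832, 0.0033, 0.2538]
eef_rot: [0.624, 0.781, -0.001, -0.001]
contact_force: [-0.2, 0.4, -0.7]
opening: 0.005
finger_force: 0.0
```

Request:
move_arm([
  [0, 0, 20, 0, 0, -10, 1],
  [0, 0, 50, 0, 0, -20, 1],
  [0, 0, 80, 0, 0, -29.4, 1],
  [0, 0, 110, 0, 0, -29.4, 1],
  [0, 0, 110, 0, 0, -29.4, 1],
])

```text
clock: 7.25
tool_pos: [0.4821, 0.0029, 0.1429]
eef_rot: [0.408, 0.913, -0.002, -0.003]
contact_force: [-0.6, -0.4, 1.0]
opening: 0.005
finger_force: 0.0
```

```bash
cat >> h.py <<'E'
C=np.array([.5588,-.0286])
def rel():
    st=r.get_state();e=st['eef_rot'];d=st['tool_pos'][:2]-C;y=2*np.degrees(np.arctan2(e[1],e[0]))
    er=np.array([np.cos(np.radians(y)),np.sin(np.radians(y))]);t=np.array([er[1],-er[0]])
    print('clk %.2f yaw %.1f radial %.1f tang %.1f z %.1f | Fr %.1f Ft %.1f Fz %.1f'%(st['clock'],y,d@er*1e3,d@t*1e3,st['tool_pos'][2]*1e3,st['contact_force'][:2]@er,st['contact_force'][:2]@t,st['contact_force'][2]),'Mz',st['moment'][2].round(2),'open',st['opening'].round(3))
    return st
E
python3 - <<'E'
from h import *
st=rel();print(st['q'].round(2))
a=snap('wrist');cv2.imwrite('pics/w3.png',a['frame'][...,::-1])
P=bar(a);g=a['frame'].astype(int)
m=(g[...,2]>g[...,0]+40)&(P[...,2]>.06)&(P[...,2]<.1)&(np.hypot(P[...,0]-C[0],P[...,1]-C[1])<.1)
print(cv2.minAreaRect((P[m][:,:2]*1000).astype(np.float32)))
E
```

```text
Traceback (most recent call last):
  File "h.py", line 19, in rel
    print('clk %.2f yaw %.1f radial %.1f tang %.1f z %.1f | Fr %.1f Ft %.1f Fz %.1f'%(st['clock'],y,d@er*1e3,d@t*1e3,st['tool_pos'][2]*1e3,st['contact_force'][:2]@er,st['contact_force'][:2]@t,st['contact_force'][2]),'Mz',st['moment'][2].round(2),'open',st['opening'].round(3))
                                                                                                                                                                                                                                                             ^^^^^^^^^^^^^^^^^^^
AttributeError: 'float' object has no attribute 'round'
```

```bash
sed -i "s/st\['moment'\]\[2\].round(2)/round(float(st['moment'][2]),2)/;s/st\['opening'\].round(3)/round(float(st['opening']),3)/" h.py
python3 - <<'E'
from h import *
st=rel();print(np.round(st['q'],2))
a=snap('wrist');cv2.imwrite('pics/w3.png',a['frame'][...,::-1])
P=bar(a);g=a['frame'].astype(int)
m=(g[...,2]>g[...,0]+40)&(P[...,2]>.06)&(P[...,2]<.1)&(np.hypot(P[...,0]-C[0],P[...,1]-C[1])<.1)
print(cv2.minAreaRect((P[m][:,:2]*1000).astype(np.float32)))
E
```

```text
clk 7.25 yaw 131.8 radial 74.6 tang -36.1 z 142.9 | Fr 0.1 Ft -0.7 Fz 1.0 Mz 0.01 open 0.005
[-0.13  0.64  0.04  2.06 -0.06  0.45  0.69]
((510.1912841796875, 25.700695037841797), (8.932820320129395, 25.31096649169922), 40.33652114868164)
```

View pics/w3.png

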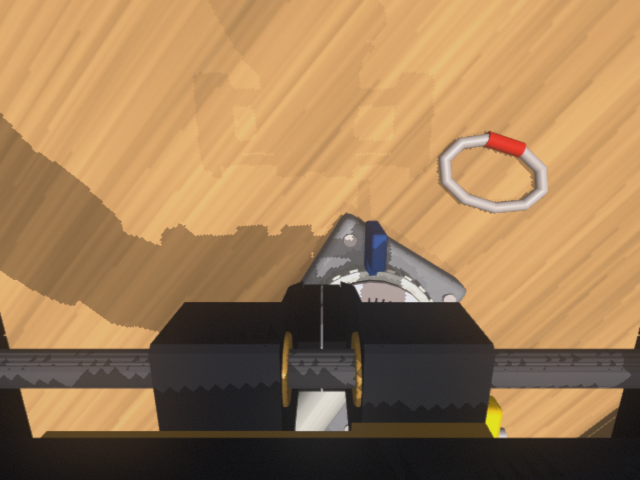

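The view shows the tab at (375,247), to the right of the shut fingers (tip near (320,290)), with a clear gap. I'll descend there.

Request:
move_arm([
  [0, 0, 40, 0, 0, 0, 1],
  [0, 0, 75, 0, 0, 0, 1],
  [0, 0, 93, 0, 0, 0, 1],
  [0, 0, 93, 0, 0, 0, 1],
])

```text
clock: 7.8
tool_pos: [0.4847, 0.003, 0.0523]
eef_rot: [0.408, 0.913, -0.0, -0.001]
contact_force: [-0.2, 0.6, 0.3]
opening: 0.002
finger_force: 0.0
```

Request:
move_arm([
  [0, 3, 0, 0, 0, 0, 1],
  [0, 6, 0, 0, 0, 0, 1],
  [0, 9, 0, 0, 0, 0, 1],
  [0, 12, 0, 0, 0, 0, 1],
  [0, 12, 0, 0, 0, 0, 1],
])

```text
clock: 8.43
tool_pos: [0.4943, 0.0112, 0.0526]
eef_rot: [0.408, 0.913, 0.0, 0.0]
contact_force: [0.1, 0.5, -0.1]
opening: 0.005
finger_force: 0.0
```

```bash
python3 -c "
from h import *
rel()"
```

```text
clk 8.43 yaw 131.8 radial 72.7 tang -21.6 z 52.6 | Fr 0.3 Ft 0.4 Fz -0.1 Mz 0.01 open 0.005
```

Request:
move_arm([
  [2.3, 10.3, 0, 0, 0, 8, 1],
  [3.1, 20.9, 0, 0, 0, 16, 1],
  [2.5, 31.4, 0, 0, 0, 24, 1],
  [0.4, 41.8, 0, 0, 0, 32, 1],
  [-3.1, 51.8, 0, 0, 0, 40, 1],
])

```text
clock: 9.05
tool_pos: [0.5337, 0.0434, 0.0524]
eef_rot: [0.698, 0.717, -0.001, -0.001]
contact_force: [-1.2, -0.6, 0.8]
opening: 0.006
finger_force: 0.6
```

```bash
python3 -c "
from h import *
s=rel();print(np.round(s['q'],2))
def f(*ph,R=72.7,t=-21.6):
    for p in ph:
        p0=p;p=np.radians(p);print(p0,(R*np.cos(p)-t*np.sin(p)-R).round(2),(R*np.sin(p)+t*np.cos(p)-t).round(2))
f(2,4,6,8,9);f(.5,1,1.5,2,2.5)
a=snap('top');P=bar(a);g=a['frame'].astype(int)
m=(g[...,2]>g[...,0]+40)&(P[...,2]>.05)&(P[...,2]<.1)&(np.hypot(P[...,0]-C[0],P[...,1]-C[1])<.1)
print(m.sum(),P[m].mean(0) if m.any() else 0)"
```

```text
clk 9.05 yaw 91.5 radial 72.6 tang -23.1 z 52.4 | Fr -0.6 Ft -1.2 Fz 0.8 Mz 0.03 open 0.006
[-0.27  0.85  0.18  1.97 -0.4   0.36  0.25]
2 0.71 2.55
4 1.33 5.12
6 1.86 7.72
8 2.3 10.33
9 2.48 11.64
0.5 0.19 0.64
1 0.37 1.27
1.5 0.54 1.91
2 0.71 2.55
2.5 0.87 3.19
0 0
```

Request:
move_arm([
  [0.7, 2.5, 0, 0, 0, 2, 1],
  [1.3, 5.1, 0, 0, 0, 4, 1],
  [1.9, 7.7, 0, 0, 0, 6, 1],
  [2.3, 10.3, 0, 0, 0, 8, 1],
  [2.5, 11.6, 0, 0, 0, 9, 1],
])

```text
clock: 9.72
tool_pos: [0.5463, 0.046, 0.0525]
eef_rot: [0.751, 0.661, 0.0, -0.0]
contact_force: [-0.2, 0.4, -0.8]
opening: 0.004
finger_force: 0.5
```

Request:
move_arm([
  [0.2, 0.6, 0, 0, 0, 0.5, 1],
  [0.4, 1.3, 0, 0, 0, 1, 1],
  [0.5, 1.9, 0, 0, 0, 1.5, 1],
  [0.7, 2.5, 0, 0, 0, 2, 1],
  [0.9, 3.2, 0, 0, 0, 2.5, 1],
])

```text
clock: 10.35
tool_pos: [0.5495, 0.0464, 0.0525]
eef_rot: [0.765, 0.645, 0.0, -0.0]
contact_force: [-0.5, 1.0, -0.0]
opening: 0.006
finger_force: 0.5
```

```bash
python3 -c "
from h import *
s=rel()"
```

```text
clk 10.35 yaw 80.3 radial 72.4 tang -21.9 z 52.5 | Fr 0.9 Ft -0.7 Fz -0.0 Mz 0.03 open 0.006
```

Request:
move_arm([
  [0.2, 0.6, 0, 0, 0, 0.5, 1],
  [0.4, 1.3, 0, 0, 0, 1, 1],
  [0.5, 1.9, 0, 0, 0, 1.5, 1],
  [0.7, 2.5, 0, 0, 0, 2, 1],
  [0.9, 3.2, 0, 0, 0, 2.5, 1],
])

```text
clock: 10.98
tool_pos: [0.5528, 0.0469, 0.0525]
eef_rot: [0.778, 0.628, 0.0, -0.0]
contact_force: [-1.3, 1.5, -0.8]
opening: 0.005
finger_force: 0.5
```

Request:
move_arm([
  [0.2, 0.6, 0, 0, 0, 0.5, 1],
  [0.4, 1.3, 0, 0, 0, 1, 1],
  [0.5, 1.9, 0, 0, 0, 1.5, 1],
  [0.7, 2.5, 0, 0, 0, 2, 1],
  [0.9, 3.2, 0, 0, 0, 2.5, 1],
])

```text
clock: 11.6
tool_pos: [0.5561, 0.0471, 0.0525]
eef_rot: [0.792, 0.611, 0.0, -0.0]
contact_force: [-0.5, 0.9, 0.6]
opening: 0.005
finger_force: 0.5
```

Request:
move_arm([
  [0.2, 0.6, 0, 0, 0, 0.5, 1],
  [0.4, 1.3, 0, 0, 0, 1, 1],
  [0.5, 1.9, 0, 0, 0, 1.5, 1],
  [0.7, 2.5, 0, 0, 0, 2, 1],
  [0.9, 3.2, 0, 0, 0, 2.5, 1],
])

```text
clock: 12.22
tool_pos: [0.5594, 0.0471, 0.0525]
eef_rot: [0.805, 0.593, 0.0, -0.0]
contact_force: [-1.3, 0.8, 1.2]
opening: 0.001
finger_force: 0.5
```

Request:
move_arm([
  [0.2, 0.6, 0, 0, 0, 0.5, 1],
  [0.4, 1.3, 0, 0, 0, 1, 1],
  [0.5, 1.9, 0, 0, 0, 1.5, 1],
  [0.7, 2.5, 0, 0, 0, 2, 1],
  [0.9, 3.2, 0, 0, 0, 2.5, 1],
])

```text
clock: 12.85
tool_pos: [0.5628, 0.047, 0.0525]
eef_rot: [0.818, 0.575, 0.0, -0.0]
contact_force: [-1.4, 0.7, 0.6]
opening: 0.009
finger_force: 0.5
```

Request:
move_arm([
  [0.2, 0.6, 0, 0, 0, 0.5, 1],
  [0.4, 1.3, 0, 0, 0, 1, 1],
  [0.5, 1.9, 0, 0, 0, 1.5, 1],
  [0.7, 2.5, 0, 0, 0, 2, 1],
  [0.9, 3.2, 0, 0, 0, 2.5, 1],
])

```text
clock: 13.48
tool_pos: [0.5661, 0.0468, 0.0525]
eef_rot: [0.83, 0.557, 0.0, -0.0]
contact_force: [-0.6, 1.2, -0.0]
opening: 0.007
finger_force: 0.5
```

```bash
python3 -c "
from h import *
s=rel()"
```

```text
clk 13.47 yaw 67.8 radial 72.5 tang -21.8 z 52.5 | Fr 0.9 Ft -1.0 Fz -0.0 Mz 0.04 open 0.007
```

Request:
move_arm([
  [0.2, 0.6, 0, 0, 0, 0.5, 1],
  [0.4, 1.3, 0, 0, 0, 1, 1],
  [0.5, 1.9, 0, 0, 0, 1.5, 1],
  [0.7, 2.5, 0, 0, 0, 2, 1],
  [0.9, 3.2, 0, 0, 0, 2.5, 1],
])

```text
clock: 14.1
tool_pos: [0.5676, 0.0471, 0.0522]
eef_rot: [0.842, 0.539, -0.001, -0.002]
contact_force: [-5.6, 2.7, 2.7]
opening: 0.006
finger_force: 3.3
```

Request:
move_arm([
  [0, 0, 0, 0, 0, 0, 1],
  [0, 0, 0, 0, 0, 0, 1],
])

```text
clock: 14.35
tool_pos: [0.5675, 0.0472, 0.0523]
eef_rot: [0.842, 0.54, -0.001, -0.002]
contact_force: [-4.7, 3.6, 2.7]
opening: 0.003
finger_force: 3.0
```

```bash
python3 -c "
from h import *
s=rel()"
```

```text
clk 14.35 yaw 65.3 radial 72.5 tang -23.7 z 52.3 | Fr 1.3 Ft -5.8 Fz 2.7 Mz 0.14 open 0.003
```

Request:
move_arm([
  [0, 0.6, 0, 0, 0, 0, 1],
  [0.1, 1.2, 0, 0, 0, 0.2, 1],
  [0.2, 1.8, 0, 0, 0, 0.4, 1],
  [0.2, 2.2, 0, 0, 0, 0.5, 1],
  [0.2, 2.2, 0, 0, 0, 0.5, 1],
])

```text
clock: 14.98
tool_pos: [0.5682, 0.0472, 0.0521]
eef_rot: [0.844, 0.536, -0.002, -0.003]
contact_force: [-7.2, 3.7, 4.9]
opening: 0.003
finger_force: 4.3
```

```bash
python3 -c "
from h import *
s=rel()"
```

```text
clk 14.97 yaw 64.8 radial 72.6 tang -23.7 z 52.1 | Fr 0.3 Ft -8.1 Fz 4.9 Mz 0.06 open 0.003
```

Request:
move_arm([
  [0, 0.6, 0, 0, 0, 0, 1],
  [0.1, 1.2, 0, 0, 0, 0.2, 1],
  [0.2, 1.8, 0, 0, 0, 0.4, 1],
  [0.2, 2.2, 0, 0, 0, 0.5, 1],
  [0.2, 2.2, 0, 0, 0, 0.5, 1],
])

```text
clock: 15.6
tool_pos: [0.5692, 0.0471, 0.0521]
eef_rot: [0.846, 0.533, -0.003, -0.004]
contact_force: [-9.1, 4.3, 6.2]
opening: 0.005
finger_force: 5.4
```

```bash
python3 -c "
from h import *
s=rel()"
```

```text
clk 15.60 yaw 64.4 radial 72.7 tang -23.4 z 52.1 | Fr -0.0 Ft -10.1 Fz 6.2 Mz 0.11 open 0.005
```

Request:
move_arm([
  [0, 0.7, 0, 0, 0, 0, 1],
  [0.1, 1.4, 0, 0, 0, 0.2, 1],
  [0.2, 2.1, 0, 0, 0, 0.4, 1],
  [0.2, 2.8, 0, 0, 0, 0.5, 1],
  [0.2, 2.8, 0, 0, 0, 0.5, 1],
])

```text
clock: 16.23
tool_pos: [0.5705, 0.0469, 0.0519]
eef_rot: [0.849, 0.529, -0.003, -0.005]
contact_force: [-11.8, 7.2, 8.2]
opening: 0.007
finger_force: 6.8
```

```bash
python3 -c "
from h import *
s=rel()"
```

```text
clk 16.23 yaw 63.9 radial 72.9 tang -22.7 z 51.9 | Fr 1.3 Ft -13.7 Fz 8.2 Mz 0.11 open 0.007
```

Request:
move_arm([
  [0, 0.5, 0, 0, 0, 0, 1],
  [0.1, 1.0, 0, 0, 0, 0.1, 1],
  [0.1, 1.5, 0, 0, 0, 0.2, 1],
  [0.1, 1.8, 0, 0, 0, 0.3, 1],
  [0.1, 1.8, 0, 0, 0, 0.3, 1],
])

```text
clock: 16.85
tool_pos: [0.5712, 0.0468, 0.0519]
eef_rot: [0.85, 0.527, -0.004, -0.006]
contact_force: [-12.2, 6.8, 9.8]
opening: 0.005
finger_force: 7.8
```

```bash
python3 -c "
from h import *
s=rel()"
```

```text
clk 16.85 yaw 63.6 radial 73.0 tang -22.4 z 51.9 | Fr 0.7 Ft -14.0 Fz 9.8 Mz 0.11 open 0.005
```

Request:
move_arm([
  [0, 0.4, 0, 0, 0, 0, 1],
  [0.1, 0.8, 0, 0, 0, 0.1, 1],
  [0.1, 1.2, 0, 0, 0, 0.2, 1],
  [0.1, 1.2, 0, 0, 0, 0.2, 1],
])

```text
clock: 17.35
tool_pos: [0.5717, 0.0466, 0.0518]
eef_rot: [0.851, 0.526, -0.004, -0.006]
contact_force: [-14.9, 7.8, 11.0]
opening: 0.003
finger_force: 8.4
```

Request:
move_arm([
  [0, 0, 0, 0, 0, 0, 1],
])

```text
clock: 17.48
tool_pos: [0.5717, 0.0466, 0.0518]
eef_rot: [0.851, 0.526, -0.004, -0.006]
contact_force: [-13.9, 7.5, 10.1]
opening: 0.003
finger_force: 8.3
```

```bash
python3 -c "
from h import *
s=rel()"
```

```text
clk 17.48 yaw 63.4 radial 73.1 tang -22.1 z 51.8 | Fr 0.5 Ft -15.8 Fz 10.1 Mz 0.19 open 0.003
```

About 16 N at the tab. I'll back straight off and then rise.

Request:
move_arm([
  [0, -4, 0, 0, 0, 0, 1],
  [0, -10, 0, 0, 0, 0, 1],
  [0, -18, 0, 0, 0, 0, 1],
  [0, -28, 0, 0, 0, 0, 1],
  [0, -28, 0, 0, 0, 0, 1],
])

```text
clock: 18.1
tool_pos: [0.5534, 0.0556, 0.0525]
eef_rot: [0.851, 0.525, -0.0, -0.0]
contact_force: [-0.7, 0.7, -0.5]
opening: 0.006
finger_force: 0.0
```

Request:
move_arm([
  [0, 0, -30, 0, 0, 0, 1],
  [0, 0, -80, 0, 0, 0, 1],
  [0, 0, -135, 0, 0, 0, 1],
  [0, 0, -190, 0, 0, 0, 1],
  [0, 0, -200, 0, 0, 0, 1],
])

```text
clock: 18.73
tool_pos: [0.5565, 0.0546, 0.2563]
eef_rot: [0.851, 0.524, 0.004, 0.002]
contact_force: [-0.4, 0.8, -1.9]
opening: 0.007
finger_force: 0.0
```

Request:
move_arm([
  [-20, -20, 0, 0, 0, 0, 1],
  [-40, -40, 0, 0, 0, 0, 1],
  [-60, -40, 0, 0, 0, 0, 1],
  [-60, -40, 0, 0, 0, 0, 1],
])

```text
clock: 19.23
tool_pos: [0.4912, 0.0177, 0.2524]
eef_rot: [0.852, 0.523, -0.0, 0.0]
contact_force: [-0.1, 0.5, -0.5]
opening: 0.003
finger_force: 0.0
```

Run:
```python
from h import *
rel();a=snap('wrist');cv2.imwrite('pics/w4.png',a['frame'][...,::-1]);P=bar(a);g=a['frame'].astype(int);rr=np.hypot(P[...,0]-C[0],P[...,1]-C[1])
def ang(m):
    d=P[m].mean(0)[:2]-C;return m.sum(),np.hypot(*d).round(4),np.degrees(np.arctan2(d[1],d[0])).round(2)
print('marker',ang((g[...,0]>g[...,1]+80)&(g[...,0]>g[...,2]+80)&(rr<.055)&(P[...,2]>.05)))
print('tab',ang((g[...,2]>g[...,0]+40)&(P[...,2]>.07)&(P[...,2]<.1)&(rr<.1)))
Q=P[(abs(P[...,2]-.1)<.006)&(rr<.03)][:,:2]
w,V=np.linalg.eigh(np.cov(Q.T));print(np.degrees(np.arctan2(V[1,1],V[0,1])))
```

```text
clk 19.23 yaw 63.1 radial 10.7 tang -81.2 z 252.4 | Fr 0.4 Ft -0.3 Fz -0.5 Mz -0.03 open 0.003
marker (np.int64(58), np.float64(0.042), np.float64(51.99))
tab (np.int64(290), np.float64(0.0728), np.float64(68.04))
52.809884329578026
```

View pics/w4.png

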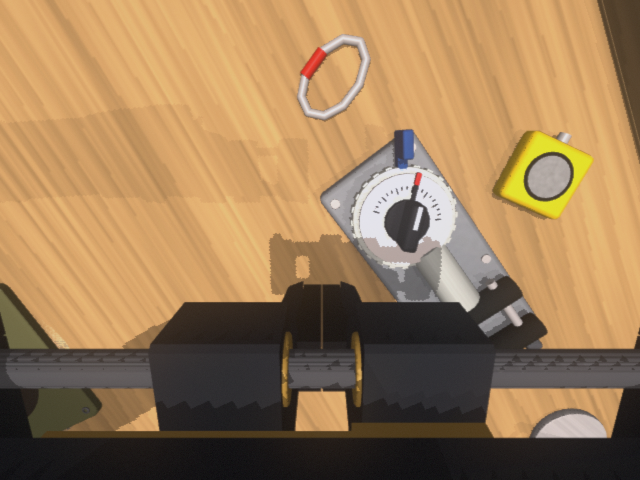

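The wrist view shows the pointer still on the red marker at (417,183), the tab turned to (404,147), and the carabiner and case where they were. The robot is clear, so I'll hand in the job.

```bash
python3 -c "
from plant import finish_job
print(finish_job())"
```

```text
the job is handed in; nothing more can be done
None
```

The job is handed in: the knob's pointer lines up with the unmoved red marker to within about 1°, the lock ring is tightened to about 16 N at the tab (highest reading about 17 N), and the arm is clear with nothing else on the shelf touched.

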